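# Reseat the filter caddy under the sink

## Robot

A 6-joint arm with a two-finger parallel gripper is mounted at the origin on the work surface. World frame = base frame: x ahead of the robot, y to its left, z up, the work surface at z = 0. Lengths are in m, angles in rad, forces in N, time in s.
With the tool pointing down it reaches from about 0.225 to 0.875 m from the base axis. Payload 3.4 kg.
Tool frame: the origin (TCP) lies midway between the tips of the shut fingers; the grasp point (between the pads) lies 19 mm behind it (manip.grasp_offset is the distance from the TCP to the grasp point, in m); x points along the fingers, y is the direction in which the jaws open and shut, and the axes are right-handed (so a half turn about x gives the same grasp; the last joint's range is limited). The gripper opens to 85 mm and grips with 20 to 120 N. Pads are 22 mm wide; open, the fingers measure 114 mm over their backs; the gripper's body (76 mm by 85 mm) begins 54 mm behind the grasp point. The pads swing forward as they close: fully open they stand 13 mm farther back than shut.
Start: joints at [1.053, 0.276, 1.505, -0, 1.361, -0.121], TCP at [0.222, 0.53, 0.231] pointing down, gripper open.
Joint ranges: [-2.89, 2.89], [-0.75, 2.08], [0.22, 2.7], [-1.18, 4.32], [0.11, 2.71], [-2.7, 2.7]. Speed limits (rad/s): [2.57, 2.57, 3.14, 3.14, 3.14, 3.14].

## Interface

Orientations are given as a unit quaternion [w, x, y, z].
In Python, from rig import manip gives the robot as it stands.
- The arm moves only by the shell command python3 -m creep 'ROWS' [OPENING] [FORCE]. ROWS is a JSON object of lists of equal length, an entry for each row: "delta_pos": the shift along the tool's x, y, z in cm, a list of three; "dr": the turn, a rotation vector about the tool's x, y, z in rad, a list of three. In form: {"delta_pos": [[dx, dy, dz], ...], "dr": [[rx, ry, rz], ...]}. A call has 1 to 10 rows; each row is the pose to reach, as a shift and turn from the pose commanded when the call began, along the tool's axes at that moment; what a row does not reach only later rows make up. A row lasts 1/10 s, in which the tool goes at most 50 mm and 8.59 degrees, less where a joint would pass 70% of its speed; a pose out of reach is approached as far as the arm can. A call with a gripper value outside its range is refused whole. OPENING is the opening, from -1 (shut) to 1 (fully open), set as the call begins (- or left out, the last holds). The fingers move at their own pace and stop on an object; FORCE is the grip in N (left out, the last holds). Time passes only in rows, so rows that repeat a pose let the fingers close. It gives the time, the measured TCP pose, the force and the opening at its end, in the units of the state.
- manip.get_state(): the state, without advancing time (a new reading comes with each control period).
- manip.get_image(name): name is "scene" or "top" or "wrist"; returns a dict with "pixels" (400x640x3 uint8, blue, green, red), "depth" (400x640 float32, m along the optical axis (not along the pixel's ray), 0 where there is no reading), "intrinsics" (3x3 intrinsics, pixels), "rvec" (rotation vector, rad) and "tvec" (3), from world to camera coordinates, as OpenCV has them. Camera axes: x right, y down, z forward; pixel columns grow to the right and rows downward; lengths in m; the calibration is good to about 2 mm. A picture is of the moment at which its call begins.
- manip.sign_off(): hands the job in, once; it reports no verdict.
The state is a dict: "clock": time; "qpos": joint angles; "qd": joint speeds; "effort": joint torques, N m; "position": TCP position; "ee_rot": TCP orientation; "contact_force": force on the tool from outside, world axes, zero at the start; "moment": the same for the moment, N m; "width": finger opening in m.
Only numpy, scipy, OpenCV 4.12 (cv2) and the standard library are available. Lean on these libraries where they do the work, as an engineer would, in place of code of your own. Each camera call takes 0.05 s, during which the arm holds its last target. There are 200 camera calls.

## Task

The water filter under the sink has not noticed its cartridges, so reseat the wide caddy: press the release paddle on top of the wide unit so that its tray pops right out, then push the tray straight back in until it clicks and stays fully home by itself. Leave the narrow unit's tray shut.

Things in the scene. Friction and masses are not known exactly. Their poses are not given: they have to be found in the camera images.
- wide_tray (a joint): Tray of the wide unit (fixed white case 160 deep, 170 wide, 75 mm high), m: 0 latched shut, 0.05 fully out. A spring (6 N shut, 3 N out) drives it out within 0.6 s of release. To latch, push it past shut, to between -0.001 and -0.004 (hard stop); this takes 10 N or so. It clicks and, let go, rests at 0. Pushed less far, it slides out again.
- wide_front (a point): Centre of the outer face of the wide tray's front, moving with the tray, 40 mm above the table. The front is an upright white panel 166 wide, 10 thick, from 9 to 67 mm above the table. Axes: x level into the unit (push the tray home along +x; it pops out along -x), y along the front, z up. Shut, the face is 15 mm before the case's front.
- wide_paddle (a point): Centre of the top of the wide unit's release paddle: a grey sprung plate 30 (x) by 42 mm (y) on top of the case, 90 mm above the table when up, 75 mm behind the shut tray's face. Axes as wide_front. It goes straight down 9 mm (2 N to start, 5 N at the bottom stop) and frees the tray after about 7 mm. Let it up again before pushing the tray home.
- narrow_tray (a joint): Tray of the narrow caddy unit, a bystander of the same make and height but only 100 mm wide, with its own paddle: 0 latched shut, 0.05 out, in m. It must stay shut.
Mind the look-alikes: they are no part of the job. Leave any black look-alike of the part that bears wide_tray alone. What is shaped like the part that bears narrow_tray but brown is not meant.

How it is judged:
By the outcome, as a careful person would: the job done as asked, in the order asked, and still so for the second after the job is handed in, with the robot touching nothing.
It also fails if it takes over 38 s, if anything falls off the work surface, if the arm or the gripper's body presses on something with over 40 N, if the wrist force passes 120 N, or if a joint passes its speed limit or range.

## Working session

There is one attempt and no reset: what is moved stays moved. The work goes in short steps, Python scripts to look and compute and a shell command to move; the robot and the scene stay as the last step left them, time stands still between calls to the robot, and variables do not carry over. Pictures are saved under pics/ and viewed, about 8 in all and at most 12, crops included, and the job is handed in when it is done.

```bash
mkdir -p pics
cat > h.py <<'E'
import numpy as np, cv2
from rig import manip
def grab(n):
    im=manip.get_image(n); np.savez('pics/'+n+'.npz',**{k:np.asarray(v) for k,v in im.items()}); return im
def cloud(im):
    K=np.array(im['intrinsics']);R=cv2.Rodrigues(np.array(im['rvec'],float).reshape(3,1))[0];t=np.array(im['tvec'],float).ravel()
    d=np.array(im['depth']);v,u=np.indices(d.shape)
    P=np.stack([(u-K[0,2])/K[0,0]*d,(v-K[1,2])/K[1,1]*d,d],-1)
    W=(P-t)@R; W[d<=0]=np.nan; return W
E
python3 - <<'E'
from h import *
a=grab('scene');b=grab('top')
cv2.imwrite('pics/a1.png',a['pixels']);cv2.imwrite('pics/b1.png',b['pixels'])
print(manip.get_state())
E
```

```text
{'clock': 0.1, 'qpos': array([ 1.05300702e+00,  2.76557026e-01,  1.50602005e+00,  1.07679265e-05,
        1.36073855e+00, -1.20967611e-01]), 'qd': array([ 0.00146133, -0.00161998, -0.00325017,  0.00051768, -0.00015479,
        0.00058414]), 'effort': array([ 1.48504438e-03, -4.17700338e+01, -2.46404725e+01,  1.43836855e-04,
        5.84258727e-03,  1.12140765e-05]), 'position': array([0.22197194, 0.52989831, 0.23050644]), 'ee_rot': array([ 0.69303888,  0.1388025 ,  0.69342847, -0.13995687]), 'contact_force': array([-0.99169687,  0.91085158,  0.1006468 ]), 'moment': array([-0.0061239 , -0.00800211,  0.02489212]), 'width': 0.08532180597052667}
```

View pics/a1.png

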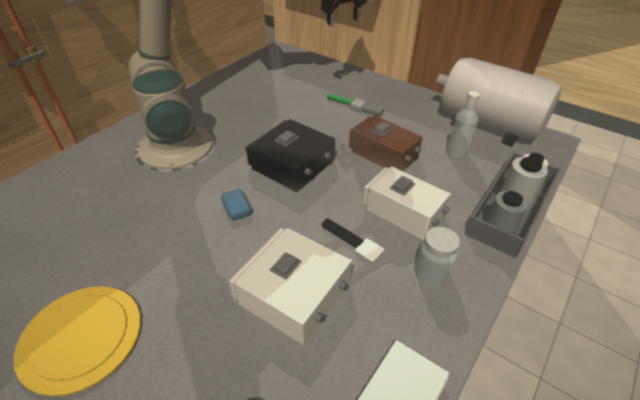

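View pics/b1.png

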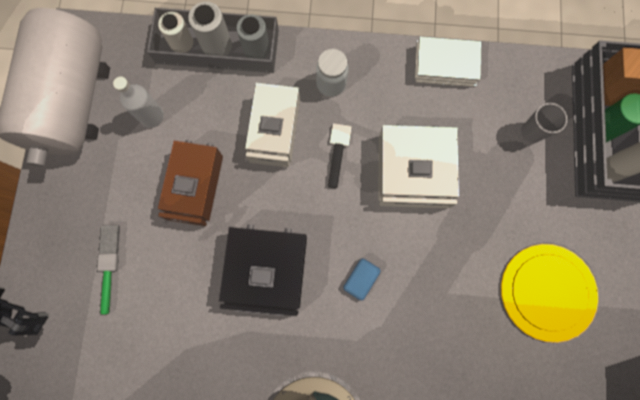

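The scene view shows the wide white unit with its paddle at (286,265), and the narrow white one at (402,185). The black look-alike is at (290,150) and the brown one at (385,140). In the top view the candidates are:
- **Wide white:** (420,165), paddle (421,168). This fits the description, so I choose it.
- **Narrow white:** (272,123).
- **Black wide:** (263,270).
- **Brown narrow:** (190,183).
- **Plain white block:** (448,62).

The front seam of the wide unit is on the robot's side.

Run:
```python
from h import *
from scipy.spatial.transform import Rotation as Ro
for n,box in (('top',(360,100,480,225)),('scene',(215,215,365,350))):
    im=np.load(f'pics/{n}.npz');W=cloud(im);px=im['pixels']
    x0,y0,x1,y1=box
    w=W[y0:y1,x0:x1].reshape(-1,3);c=px[y0:y1,x0:x1].reshape(-1,3).astype(int)
    print(n,np.histogram(w[:,2],bins=np.arange(-.01,.11,.005)))
    top=w[(w[:,2]>.066)&(w[:,2]<.084)]
    r=cv2.minAreaRect((top[:,:2]*1000).astype(np.float32));print('top rect',r,cv2.boxPoints(r).tolist())
    pad=w[(w[:,2]>.084)&(w[:,2]<.1)];print('pad',len(pad),np.median(pad,0),cv2.minAreaRect((pad[:,:2]*1000).astype(np.float32)))
    g=(c.max(1)<140)&(w[:,2]>.07);print('grey',g.sum(),np.nanmean(w[g],0))
im=np.load('pics/top.npz')['pixels'];cv2.imwrite('pics/c1.png',cv2.resize(im[110:220,360:480],None,fx=5,fy=5,interpolation=2))
print(Ro.from_quat(np.roll(manip.get_state()['ee_rot'],-1)).as_matrix())
```

```text
top (array([  76, 4203, 4263,  110,   99,   67,   65,   52,   48,   88,   74,
         41,   57,   84,  116,  298, 2401, 2446,  103,  124,  127,    0,
          0]), array([-0.01 , -0.005,  0.   ,  0.005,  0.01 ,  0.015,  0.02 ,  0.025,
        0.03 ,  0.035,  0.04 ,  0.045,  0.05 ,  0.055,  0.06 ,  0.065,
        0.07 ,  0.075,  0.08 ,  0.085,  0.09 ,  0.095,  0.1  ,  0.105]))
top rect ((587.6609497070312, -191.00259399414062), (176.88279724121094, 171.22842407226562), 2.7405059337615967) [[495.2272644042969, -109.71491241455078], [503.4141540527344, -280.74749755859375], [680.0946044921875, -272.290283203125], [671.90771484375, -101.2576904296875]]
pad 257 [ 0.57446197 -0.19029883  0.08996489] ((573.9763793945312, -189.82144165039062), (34.59794616699219, 47.86323928833008), 4.923974990844727)
grey 371 [ 0.57239785 -0.18783647  0.08652231]
scene (array([   1, 7249, 3885,  232,  323,  462,  144,  142,  145,  137,  172,
        191,  231,  171,  226,  418, 3954, 1747,   72,  196,   84,    0,
          0]), array([-0.01 , -0.005,  0.   ,  0.005,  0.01 ,  0.015,  0.02 ,  0.025,
        0.03 ,  0.035,  0.04 ,  0.045,  0.05 ,  0.055,  0.06 ,  0.065,
        0.07 ,  0.075,  0.08 ,  0.085,  0.09 ,  0.095,  0.1  ,  0.105]))
top rect ((589.3095092773438, -190.65505981445312), (175.5457763671875, 171.85899353027344), 2.4676570892333984) [[497.9183044433594, -108.58434295654297], [505.3177185058594, -280.28399658203125], [680.70068359375, -272.72576904296875], [673.30126953125, -101.026123046875]]
pad 291 [ 0.57804501 -0.19352708  0.08921534] ((576.6107177734375, -192.15774536132812), (30.798398971557617, 41.99772644042969), 0.644607424736023)
grey 444 [ 0.58131238 -0.19604606  0.0854755 ]
[[-8.61950226e-04  3.86490311e-01  9.22293064e-01]
 [-1.49189838e-03  9.22291884e-01 -3.86491210e-01]
 [-9.99998516e-01 -1.70910371e-03 -2.18365430e-04]]
```

View pics/c1.png

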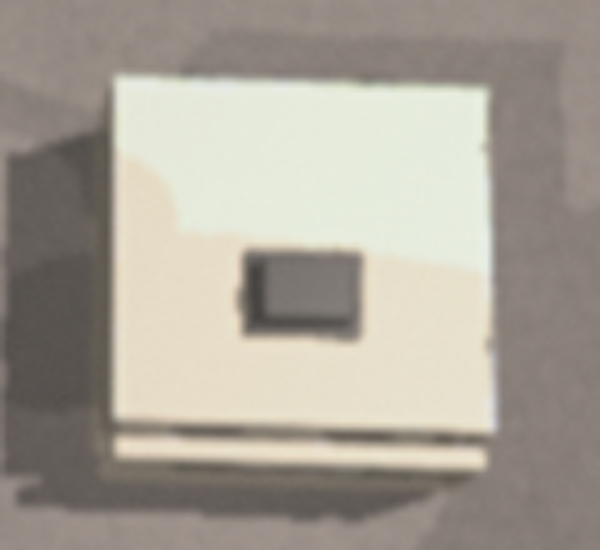

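The crop shows the wide white unit, its grey paddle centred near (420,168) in the top view, and the tray front panel along the lower (robot) side. Both cameras agree on these values:
- **Front face:** about (0.500, -0.195).
- **Unit yaw:** about +2.6°.
- **Paddle:** about (0.575, -0.1915, 0.09).

Next I move above the paddle with the fingers shut.

```bash
cat >> h.py <<'E'
from scipy.spatial.transform import Rotation as Ro
def to(p,yaw=np.radians(2.6)):
    s=manip.get_state();R=Ro.from_quat(np.roll(s['ee_rot'],-1))
    c,n=np.cos(yaw),np.sin(yaw)
    G=Ro.from_matrix(np.array([[0,-n,c],[0,c,n],[-1,0,0]]))
    print('cm',(R.inv().apply(np.array(p)-s['position'])*100).round(2),'rot',(R.inv()*G).as_rotvec().round(3),'F',s['contact_force'].round(1),'t',s['clock'],'pos',s['position'].round(4))
E
python3 -m creep '{"delta_pos":[[0,-1,1],[0,-4,4],[0,-7,8],[0,-10,11.5],[0,-13,15],[0,-16,18.5],[0,-19,22],[0,-22,25],[0,-24,28],[0,-26,30]],"dr":[[0,0,0],[-0.04,0,0],[-0.08,0,0],[-0.14,0,0],[-0.2,0,0],[-0.26,0,0],[-0.32,0,0],[-0.38,0,0],[-0.42,0,0],[-0.44,0,0]]}' -1 40
python3 -c "
from h import *
to([.575,-.1915,.12])"
```

```text
clock: 1.1
position: [0.3991, 0.1719, 0.2313]
ee_rot: [0.707, -0.015, 0.707, 0.015]
contact_force: [-0.1, -0.1, -0.4]
width: 0.0002
cm [ 11.17 -37.04  16.02] rot [-0.003  0.001  0.001] F [-0.1 -0.1 -0.4] t 1.1 pos [0.3991 0.1719 0.2313]
```

```bash
python3 -m creep '{"delta_pos":[[0,-3,1],[0,-7,3],[0,-12,5],[0,-17,7.5],[1,-22,10],[3,-27,12],[5,-31,14],[7,-35,15.5],[9,-37,16],[9,-37,16]],"dr":[[0,0,0],[0,0,0],[0,0,0],[0,0,0],[0,0,0],[0,0,0],[0,0,0],[0,0,0],[0,0,0],[0,0,0]]}'
python3 - <<'E'
from h import *
im=grab('wrist');W=cloud(im)
ok=(W[...,2]>.084)&(W[...,2]<.096);w=W[ok];print(len(w),w.min(0) if len(w) else 0,w.max(0) if len(w) else 0, np.median(w,0))
cv2.imwrite('pics/d1.png',im['pixels'])
to([.575,-.1915,.0905])
E
```

```text
clock: 2.1
position: [0.5727, -0.1926, 0.1367]
ee_rot: [0.705, -0.014, 0.709, 0.014]
contact_force: [-2.0, 1.0, -0.2]
width: -0.0
3120 [ 0.56041984 -0.2116311   0.08401683] [ 0.59202428 -0.16864237  0.09178815] [ 0.57410033 -0.19028242  0.08948581]
cm [ 4.8  -0.16  0.28] rot [-0.006 -0.005 -0.002] F [0.1 1.2 0.4] t 2.15 pos [ 0.5724 -0.1902  0.1385]
```

View pics/d1.png

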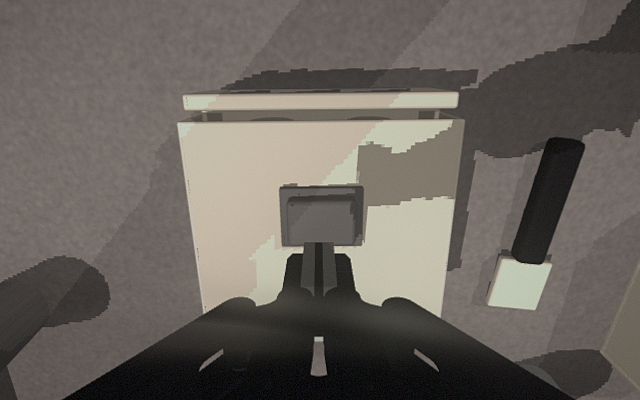

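The wrist view shows the fingers just above the paddle at (322,215), with the tray front along row 100. The position agrees with my estimate, so I press.

```bash
python3 -m creep '{"delta_pos":[[1.5,0,0.2],[3,-0.1,0.2],[4,-0.1,0.2],[4.6,-0.1,0.2],[4.9,-0.1,0.2],[5.1,-0.1,0.2],[5.3,-0.1,0.2],[5.5,-0.1,0.2],[5.5,-0.1,0.2]],"dr":[[0,0,0],[0,0,0],[0,0,0],[0,0,0],[0,0,0],[0,0,0],[0,0,0],[0,0,0],[0,0,0]]}'
python3 - <<'E'
from h import *
to([.575,-.1915,.0815])
im=grab('wrist');W=cloud(im)
f=W[(W[...,2]>.055)&(W[...,2]<.071)&(W[...,0]<.53)&(abs(W[...,1]+.19)<.09)]
print(len(f),f[:,0].min() if len(f) else 0)
E
```

```text
clock: 3.05
position: [0.5763, -0.189, 0.0863]
ee_rot: [0.707, -0.015, 0.707, 0.015]
contact_force: [0.1, -0.3, 0.4]
width: -0.0002
cm [ 0.48 -0.24 -0.14] rot [-0.002  0.    -0.   ] F [ 0.1 -0.3  0.4] t 3.05 pos [ 0.5763 -0.189   0.0863]
9535 0.49625509319642225
```

```bash
python3 -m creep '{"delta_pos":[[0.2,-0.1,0],[0.3,-0.1,0],[0.4,-0.1,0],[0.4,-0.1,0]],"dr":[[0,0,0],[0,0,0],[0,0,0],[0,0,0]]}'
cat >> h.py <<'E'
def front():
    im=grab('wrist');W=cloud(im)
    m=(W[...,2]>.05)&(W[...,2]<.071)&(W[...,0]<.54)&(W[...,0]>.4)&(abs(W[...,1]+.19)<.06)
    f=W[m];x=(f[:,0]-.5)*np.cos(.0454)+(f[:,1]+.195)*np.sin(.0454)
    print('front face rel shut (mm): 1%%/med',len(f),(np.percentile(x,[1,5,50])*1000).round(1)); return im
E
python3 - <<'E'
from h import *
to([.575,-.1915,.0815]);front()
E
```

```text
clock: 3.5
position: [0.5765, -0.1902, 0.0826]
ee_rot: [0.707, -0.015, 0.707, 0.015]
contact_force: [-1.5, -0.1, 4.1]
width: 0.0003
cm [ 0.11 -0.13 -0.16] rot [-0.002  0.     0.   ] F [-1.5 -0.1  4.1] t 3.5 pos [ 0.5765 -0.1902  0.0826]
front face rel shut (mm): 1%%/med 1 [-35.4 -35.4 -35.4]
```

```bash
python3 -m creep '{"delta_pos":[[0.1,0,0],[0.2,0,0],[0.2,0,0]],"dr":[[0,0,0],[0,0,0],[0,0,0]]}'
python3 -m creep '{"delta_pos":[[-1,0,0],[-3,0,0],[-5,0,0],[-7,0,0],[-8,0,0],[-8,0,0]],"dr":[[0,0,0],[0,0,0],[0,0,0],[0,0,0],[0,0,0],[0,0,0]]}'
python3 - <<'E'
from h import *
im=grab('wrist');W=cloud(im)
cv2.imwrite('pics/e1.png',im['pixels'])
m=(W[...,2]>.055)&(W[...,2]<.071)&(W[...,0]<.54)&(W[...,0]>.4)&(abs(W[...,1]+.19)<.06);f=W[m]
print(len(f),np.percentile(f[:,0],[1,50,99]) if len(f) else 0)
to([.395,-.2,.16])
E
```

```text
clock: 3.85
position: [0.5766, -0.1902, 0.081]
ee_rot: [0.707, -0.015, 0.707, 0.015]
contact_force: [-0.5, 0.1, 7.8]
width: 0.0001
clock: 4.45
position: [0.5771, -0.1904, 0.1616]
ee_rot: [0.708, -0.016, 0.706, 0.015]
contact_force: [0.0, -0.3, 0.5]
width: 0.0001
3409 [0.45177384 0.45817846 0.46417457]
cm [  0.03  -0.21 -18.17] rot [-0.002  0.001  0.   ] F [-0.1 -0.4 -0.8] t 4.5 pos [ 0.5764 -0.1901  0.1604]
```

View pics/e1.png

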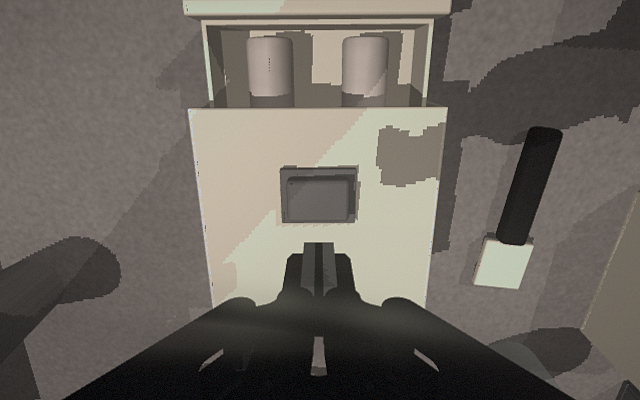

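The tray has popped fully out: its front is at the image top, row 10, and the cartridges show. The paddle is up again at (318,195). Now I go back and down in front of the face.

```bash
python3 -m creep '{"delta_pos":[[0,0,-1.5],[0,0,-4],[0,0,-7.5],[0,0,-11],[0,-0.2,-14],[0,-0.2,-16.5],[0,-0.2,-18],[0,-0.2,-18]],"dr":[[0,0,0],[0,0,0],[0,0,0],[0,0,0],[0,0,0],[0,0,0],[0,0,0],[0,0,0]]}'
python3 - <<'E'
from h import *
im=np.load('pics/wrist.npz');R=cv2.Rodrigues(im['rvec'].reshape(3,1))[0];print('cam pos when tcp at .5764,-.19,.1604:',-R.T@im['tvec'].ravel())
to([.395,-.2,.035])
E
```

```text
clock: 5.3
position: [0.3946, -0.1992, 0.1595]
ee_rot: [0.706, -0.014, 0.708, 0.015]
contact_force: [0.2, -1.4, 1.2]
width: 0.0001
cam pos when tcp at .5764,-.19,.1604: [ 0.49369185 -0.19322387  0.30376376]
cm [12.45 -0.1   0.06] rot [-0.004 -0.002 -0.002] F [ 0.2 -1.4  1.2] t 5.3 pos [ 0.3946 -0.1992  0.1595]
```

```bash
python3 -m creep '{"delta_pos":[[2,0,0],[5,0,0],[8,0,0],[10.5,0,0],[12,0,0],[12.4,0,0],[12.4,0,1.5],[12.4,0,3],[12.4,0,3.5],[12.4,0,3.5]],"dr":[[0,0,0],[0,0,0],[0,0,0],[0,0,0],[0,0,0],[0,0,0],[0,0,0],[0,0,0],[0,0,0],[0,0,0]]}'
python3 - <<'E'
from h import *
im=grab('top');cv2.imwrite('pics/f1.png',cv2.resize(im['pixels'][90:260,340:500],None,fx=3.5,fy=3.5,interpolation=2))
to([.489,-.1955,.035])
E
```

```text
clock: 6.3
position: [0.4339, -0.1988, 0.0371]
ee_rot: [0.708, -0.016, 0.706, 0.015]
contact_force: [-0.2, 1.0, -0.8]
width: 0.0002
cm [0.19 0.04 5.64] rot [-0.001  0.001  0.001] F [-0.5  0.2 -0.5] t 6.35 pos [ 0.4326 -0.1984  0.0368]
```

View pics/f1.png

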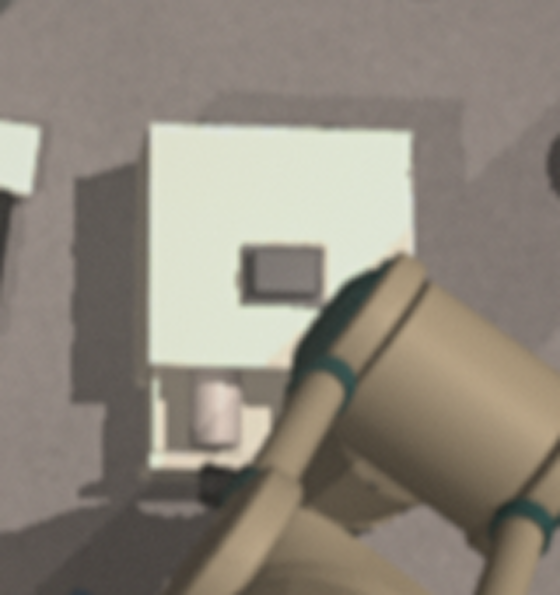

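The top view shows the tray out with its front edge near crop row 460. The gripper is in front of it, hidden under the arm. I push in now.

```bash
python3 -m creep '{"delta_pos":[[0,0,0.5],[0,0,1],[0,0,1.7],[0,0,2.4],[0,0,3.1],[0,0,3.8],[0,0,4.4],[0,0,4.9],[0,0,5.2],[0,0,5.2]],"dr":[[0,0,0],[0,0,0],[0,0,0],[0,0,0],[0,0,0],[0,0,0],[0,0,0],[0,0,0],[0,0,0],[0,0,0]]}'
python3 -m creep '{"delta_pos":[[0,0,0.1],[0,0,0.2],[0,0,0.3],[0,0,0.3]],"dr":[[0,0,0],[0,0,0],[0,0,0],[0,0,0]]}'
```

```text
clock: 7.35
position: [0.4813, -0.1956, 0.0362]
ee_rot: [0.705, -0.015, 0.709, 0.016]
contact_force: [-7.9, -0.8, 5.6]
width: 0.0001
clock: 7.75
position: [0.4843, -0.1954, 0.0362]
ee_rot: [0.705, -0.015, 0.709, 0.016]
contact_force: [-6.3, -0.5, 6.0]
width: 0.0007
```

```bash
python3 -m creep '{"delta_pos":[[0,0,0.1],[0,0,0.2],[0,0,0.3],[0,0,0.3]],"dr":[[0,0,0],[0,0,0],[0,0,0],[0,0,0]]}'
python3 -m creep '{"delta_pos":[[0,0,0.1],[0,0,0.2],[0,0,0.2]],"dr":[[0,0,0],[0,0,0],[0,0,0]]}'
```

```text
clock: 8.15
position: [0.4872, -0.1953, 0.0361]
ee_rot: [0.705, -0.015, 0.709, 0.016]
contact_force: [-6.9, -0.9, 5.2]
width: 0.0
clock: 8.45
position: [0.4904, -0.1952, 0.0361]
ee_rot: [0.706, -0.015, 0.708, 0.016]
contact_force: [-5.5, 0.8, 4.0]
width: -0.0001
```

```bash
python3 -m creep '{"delta_pos":[[0,0,0.1],[0,0,0.2],[0,0,0.2]],"dr":[[0,0,0],[0,0,0],[0,0,0]]}'
python3 -m creep '{"delta_pos":[[0,0,0.1],[0,0,0.2],[0,0,0.2]],"dr":[[0,0,0],[0,0,0],[0,0,0]]}'
```

```text
clock: 8.75
position: [0.4921, -0.1951, 0.0361]
ee_rot: [0.706, -0.015, 0.708, 0.016]
contact_force: [-6.9, 0.5, 4.1]
width: -0.0001
clock: 9.05
position: [0.4941, -0.195, 0.0361]
ee_rot: [0.706, -0.015, 0.708, 0.016]
contact_force: [-7.0, -0.9, 4.9]
width: -0.0005
```

```bash
python3 -m creep '{"delta_pos":[[0,0,0.1],[0,0,0.2],[0,0,0.2]],"dr":[[0,0,0],[0,0,0],[0,0,0]]}'
python3 -m creep '{"delta_pos":[[0,0,0.1],[0,0,0.1]],"dr":[[0,0,0],[0,0,0]]}'
```

```text
clock: 9.35
position: [0.4945, -0.1949, 0.0361]
ee_rot: [0.705, -0.015, 0.709, 0.016]
contact_force: [-9.4, -0.8, 7.4]
width: 0.0
clock: 9.55
position: [0.4944, -0.1949, 0.0361]
ee_rot: [0.704, -0.015, 0.71, 0.016]
contact_force: [-12.3, -2.7, 9.5]
width: 0.0002
```

```bash
python3 -m creep '{"delta_pos":[[0,0,0.1],[0,0,0.2],[0,0,0.2]],"dr":[[0,0,0],[0,0,0],[0,0,0]]}'
```

```text
clock: 9.85
position: [0.4944, -0.1949, 0.0361]
ee_rot: [0.703, -0.016, 0.711, 0.017]
contact_force: [-16.8, -2.9, 11.9]
width: -0.0002
```

```bash
python3 -m creep '{"delta_pos":[[0,0,0.1],[0,0,0.2],[0,0,0.2]],"dr":[[0,0,0],[0,0,0],[0,0,0]]}'
python3 -m creep '{"delta_pos":[[0,0,-0.3],[0,0,-0.6],[0,0,-0.9],[0,0,-1.2],[0,0,-1.2]],"dr":[[0,0,0],[0,0,0],[0,0,0],[0,0,0],[0,0,0]]}'
python3 -m creep '{"delta_pos":[[0,0,-0.5],[0,0,-1],[0,0,-1.5],[0,0,-1.5]],"dr":[[0,0,0],[0,0,0],[0,0,0],[0,0,0]]}'
```

```text
clock: 10.15
position: [0.4944, -0.1948, 0.0361]
ee_rot: [0.701, -0.016, 0.713, 0.017]
contact_force: [-21.0, -5.5, 15.3]
width: -0.0002
clock: 10.65
position: [0.4904, -0.1956, 0.0362]
ee_rot: [0.707, -0.015, 0.707, 0.015]
contact_force: [-2.9, -0.0, 2.4]
width: -0.0001
clock: 11.05
position: [0.475, -0.1963, 0.0363]
ee_rot: [0.707, -0.015, 0.707, 0.015]
contact_force: [-0.3, 0.1, 0.3]
width: 0.0002
```

The force is now zero with the tool retreated 2 cm, so the tray seems to have stayed in. I retreat, lift and look.

```bash
python3 -m creep '{"delta_pos":[[0,0,-2],[0,0,-4],[-2,0,-5],[-5,0,-5],[-9,0,-5],[-13,0,-5],[-16,0,-5],[-18,0,-5],[-18,0,-5]],"dr":[[0,0,0],[0,0,0],[0,0,0],[0,0,0],[0,0,0],[0,0,0],[0,0,0],[0,0,0],[0,0,0]]}'
python3 - <<'E'
from h import *
im=grab('wrist');W=cloud(im);cv2.imwrite('pics/g1.png',im['pixels'])
for n in ('wrist','scene'):
    if n=='scene': im=grab(n);W=cloud(im)
    m=(W[...,2]>.055)&(W[...,2]<.071)&(W[...,0]<.513)&(W[...,0]>.43)&(abs(W[...,1]+.19)<.06);f=W[m]
    x=(f[:,0]-.5)*np.cos(.0454)+(f[:,1]+.195)*np.sin(.0454)
    print(n,len(f),(np.percentile(x,[1,5,50,95])*1000).round(1) if len(f) else 0)
cv2.imwrite('pics/h1.png',im['pixels'])
print(manip.get_state()['position'],manip.get_state()['contact_force'])
E
```

```text
clock: 11.95
position: [0.4276, -0.1998, 0.2194]
ee_rot: [0.709, -0.017, 0.705, 0.014]
contact_force: [0.7, 0.6, 1.0]
width: -0.0003
wrist 1619 [-1.  -0.6  2.1  9.7]
scene 234 [ 0.6  1.4  6.4 10.3]
[ 0.42550057 -0.19845526  0.21600875] [-0.64822179 -0.29832963 -1.15604469]
```

View pics/g1.png

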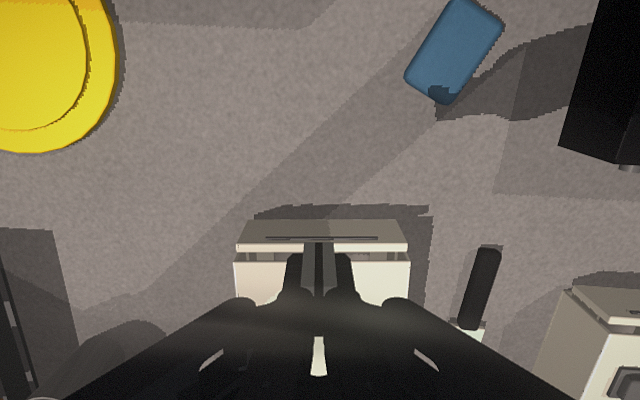

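View pics/h1.png

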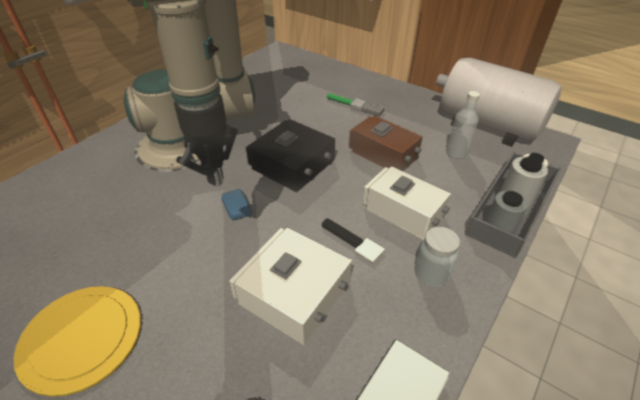

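The wide tray is home: its front is at (320,235) in the wrist view, with the same narrow gap as at the start. In the scene view, the wide unit at (290,280) looks as it did when shut. The narrow unit at (405,200) is unchanged. The gripper is clear.

```bash
python3 -c "
from rig import manip
print(manip.get_state()['clock'],manip.sign_off())"
```

```text
the job is handed in; nothing more can be done
12.05 None
```

The wide caddy is reseated and handed in at about 12 s of the 38 s limit.

- **Release:** I pressed the paddle with shut fingers to its stop, up to about 8 N. The tray popped right out, with its face 50 mm further out in the wrist view. I let the paddle up before pushing.
- **Push home:** I pushed the front straight in until it stopped moving, reaching about 21 N along the push. I then backed off, and the contact force fell to zero.
- **Last checks:** With the arm lifted clear, the wrist and scene depth readings put the tray face within about 1 mm of its shut position. In the scene view the narrow tray and the rest look unchanged.
- **Odd reading:** While pushing, the wrist also read an upward force of up to 15 N. I took it as friction on the panel, since it eased when I backed off.
- **Not seen directly:** I saw no click, so latching is judged from the tray staying shut after release.

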